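Clear the stone-cutting table and set it up for the next cut

TASK

First slide the length stop fully back to its parked end, away from the trough, and slide the dust-extraction switch fully over to on. Then take the scraper block and wipe all the stone offcuts off the cutting table into the waste trough, keeping your fingers off the sharp offcuts on the table, and stand the scraper back on the middle of its rubber mat. After the wiping, slide the stop until its grip is level with the brass pointer, and lay every marble strip that is there flat on the table, along it and with its end up against the stop on the trough side. Finish with the extraction switched fully off. Leave the wreath, tin and brush where they are.

Things in the scene. Friction and masses are not known exactly. Their poses are not given: they have to be found in the camera images.
- station: Fixed cutting station, origin on the bench under its table's middle; z up, y along the slide track: +y to the parking end, -y to the trough; track on its -x side. Flat table top 45 mm above the bench, 300 mm in y with open ends, 194 mm in x between two 8 mm high, 10 mm thick lips. Track: at x = -130 mm, 36 mm wide, top at 28 mm; beside it at x = -161 mm a ledge with graduations, 20 mm high.
- trough (a point): Middle of the inner floor of the open waste trough that stands against the table's -y end, 6 mm above the bench; axes as the station's. Inside 196 mm in x and 104 mm in y (station y from -150 to -254 mm); side walls 50 mm and end wall 60 mm above the bench.
- stop (a joint): Position of the length stop on its track, in m: 0 = parked, hard against the +y end of its travel (grip at station y = +135 mm); grows as it slides towards the trough (-y), up to 0.19. Friction of about 6 N holds it where it is left.
- stop_grip (a point): Middle of the top of the stop's black grip, 83.5 mm above the bench; axes as the station's. The grip is a block 30 mm in x, 24 mm in y, rising 52 mm above the track. Pinch it across y from above.
- stop_face (a point): Middle of the stop's working face: the -y side of a steel bar that the grip carries across the table (170 mm in x, 20 mm thick in y, 46 to 70 mm above the bench). This point is 130 mm in +x and 10 mm in -y from stop_grip; axes as the station's. A 16 mm wide arm, top at 69 mm, joins bar and grip.
- switch (a joint): Position of the dust extraction's slide switch, in m: 0 = off (its +y end, grip at station y = +60 mm), 0.08 = on (its -y end, towards the trough). Friction of about 3 N holds it where it is left.
- switch_grip (a point): Middle of the top of the slide switch's black grip, 72.5 mm above the bench, at station x = +135 mm; axes as the station's. The grip is a block 26 mm in x, 22 mm in y, 46 mm tall, on a grey box 44 mm wide and 26 mm high along the table's +x side. Pinch it across y from above.
- mark_tip (a point): Tip of the small brass pointer that sits on the ledge beside the track (22 x 10 mm, top 32 mm above the bench); its axes are the station's. The stop is on the mark when the middle of its grip is level with this pointer along the track (same y in the station's frame).
- scraper_mid (a point): Centre (half-way up) of the wooden scraper block, 75 mm tall in all: a foot 110 mm in x, 40 mm in y, 30 mm high with a rubber sole, and on its middle an upright grip 44 mm in x, 26 mm in y, rising another 45 mm. z up when it stands; about 0.3 kg. It starts standing on its mat.
- mat: The scraper's fixed grey rubber mat on the bench, 190 mm in x, 120 mm in y, 6 mm thick; origin at the centre of its underside.
- chip0_mid (a point): Centre of a marble offcut, 50 mm in x, 22 mm in y, 15 mm thick, 40 g; starts lying on the station's table between the stop and the trough. Three to five of the five are present.
- chip1_mid (a point): Centre of a marble offcut, 50 mm in x, 22 mm in y, 15 mm thick, 40 g; starts lying on the station's table between the stop and the trough. Three to five of the five are present.
- chip2_mid (a point): Centre of a marble offcut, 50 mm in x, 22 mm in y, 15 mm thick, 40 g; starts lying on the station's table between the stop and the trough. Three to five of the five are present.
- chip3_mid (a point): Centre of a marble offcut, 50 mm in x, 22 mm in y, 15 mm thick, 40 g; starts lying on the station's table between the stop and the trough. Three to five of the five are present.
- chip4_mid (a point): Centre of a marble offcut, 50 mm in x, 22 mm in y, 15 mm thick, 40 g; starts lying on the station's table between the stop and the trough. Three to five of the five are present.
- strip0_mid (a point): Centre of a marble strip, 110 mm in x (long), 40 mm in y, 30 mm thick, about 0.35 kg; starts lying on the bench beyond the trough. One or both of the two are present.
- strip1_mid (a point): Centre of a marble strip, 110 mm in x (long), 40 mm in y, 30 mm thick, about 0.35 kg; starts lying on the bench beyond the trough. One or both of the two are present.
- wreath: Bystander: round brass wreath ornament, 124 mm across, 22 mm high; origin at the centre of its underside.
- tin: Bystander: flat round polish tin, 72 mm across, 28 mm high; origin at the centre of its underside.
- brush: Bystander: brush lying on the bench, 190 mm long.
Not all that is in view belongs to the job. Leave any blue or turquoise look-alike of the part that bears chip4_mid alone.

How it is judged:
By the outcome, as a careful person would: the job done as asked, in the order asked, and still so for the second after the job is handed in, with the robot touching nothing.
Of chip0, chip1, chip2, chip3, chip4 only 3 to 5 are there at a start; the rules pass over those that are not, and their reading is None.
Of strip0, strip1 only 1 to 2 are there at a start; the rules pass over those that are not, and their reading is None.
At some moment in a run one of strip0, strip1, scraper may be knocked a few centimetres aside while the robot is not near it.
Once in a run the grip may slacken for a moment while it holds something.
It also fails if it takes over 200 s, if anything falls off the work surface, if the arm or the gripper's body presses on something with over 40 N, if the wrist force passes 120 N, or if a joint passes its speed limit or range.

ROBOT

A 6-joint arm with a two-finger parallel gripper is mounted at the origin on the work surface. World frame = base frame: x ahead of the robot, y to its left, z up, the work surface at z = 0. Lengths are in m, angles in rad, forces in N, time in s.
With the tool pointing down it reaches from about 0.275 to 0.725 m from the base axis. Payload 15.9 kg.
Tool frame: the origin (TCP) lies between the finger pads; the fingertips stand 25 mm ahead of it and the grasp point (between the pads) lies 6 mm ahead of it; z points along the fingers, y is the line along which they close (so a half turn about z gives the same grasp; the last joint's range is limited). The gripper opens to 85 mm and grips with 20 to 120 N. Pads are 22 mm wide; open, the fingers measure 114 mm over their backs; the gripper's body (76 mm by 85 mm) begins 54 mm behind the grasp point. The pads swing forward as they close: fully open they stand 13 mm farther back than shut.
Start: joints at [-1.247, 0.213, -0.034, 1.323, 0, 1.571], TCP at [0.159, -0.474, 0.256] pointing down, gripper open.
Joint ranges: [-2.98, 2.98], [-0.74, 1.72], [-1.14, 1.35], [-2.1, 2.04], [-1.57, 1.44], [-3.14, 3.14]. Speed limits (rad/s): [1.89, 1.89, 2.39, 2.57, 3.14, 3.14].

INTERFACE

Orientations are given as a unit quaternion [w, x, y, z].
In Python, from bench import ctrl, get_image, calibration, read_time, read_joint_positions, read_joint_velocities, read_joint_torque, read_ee_pos, read_tool_rot, read_contact_force, read_torque, read_grip_width, read_grip_force gives the robot as it stands. Calls block until the motion is done:
- ctrl.movep(position, orientation): joint-space move of the TCP to a pose.
- ctrl.line_to(position, rot=None, velocity=0.15): straight line of the TCP; rot=None keeps the orientation; velocity is the mean speed in m/s.
- ctrl.move_j(angles): joint-space move.
- ctrl.command_gripper(opening): finger opening in m; the grip force is fixed at half the most; returns when the fingers have stopped.
- ctrl.wait(seconds).
- ctrl.ik(position, orientation): joint angles nearest the present ones, or None.
- get_image(name): name is "scene" or "top" or "wrist"; returns the picture (400x640x3 uint8, red, green, blue); there is no depth.
- calibration(name): a dict with "camera_matrix" (3x3 intrinsics, pixels), "k1" (the pictures are not rectified: a ray, as slopes to the right and down, at radius r is drawn at 1 + k1 r^2 times it, then the intrinsics apply), "origin" and "orientation" of the camera in the world. Camera axes: x right, y down, z forward; pixel columns grow to the right and rows downward; lengths in m; the calibration is good to about 2 mm. A picture is of the moment at which its call begins: read the wrist's pose just before it. calibration takes no time and is no camera call; for the wrist camera it gives the pose at the moment of the call.
A pose or a line that the arm cannot do raises ctrl.IKError and nothing moves.
- ctrl.job_done(): hands the job in; it is judged then, once.
Readings, each from a call of its own:
- read_time(): time.
- read_joint_positions(): joint angles.
- read_joint_velocities(): joint speeds.
- read_joint_torque(): joint torques, N m.
- read_ee_pos(): TCP position.
- read_tool_rot(): TCP orientation.
- read_contact_force(): force on the tool from outside, world axes, zero at the start.
- read_torque(): the same for the moment, N m.
- read_grip_width(): finger opening in m.
- read_grip_force(): force on a finger pad.
Only numpy, scipy, OpenCV 4.12 (cv2) and the standard library are available. Lean on these libraries where they do the work, as an engineer would, in place of code of your own. Each camera call takes 0.05 s, during which the arm holds its last target. There are 200 camera calls.

## Working session

There is one attempt and no reset: what is moved stays moved. The work goes in short steps, each a Python script; the robot and the scene stay as the last script left them, time stands still between calls to the robot, and variables do not carry over. Pictures are saved under pics/ and viewed, at most 14 in all, crops included, and the job is handed in when it is done.

```bash
ls; mkdir -p pics
cat > h.py <<'E'
import numpy as np, cv2
from bench import *
def snap(n,f):
    c=calibration(n); im=get_image(n); cv2.imwrite(f'pics/{f}.png',im[:,:,::-1]); np.save(f'pics/{f}.npy',c,allow_pickle=True); return im
def px2w(c,uv,z):
    K=np.array(c['camera_matrix']);k1=c['k1'];R=rotm(c['orientation']);o=np.array(c['origin'])
    out=[]
    for u,v in np.atleast_2d(uv):
        d=np.linalg.solve(K,[u,v,1.])[:2];s=d.copy()
        for _ in range(20): s=d/(1+k1*(s@s))
        r=R@np.array([s[0],s[1],1]); out.append(o+r*(z-o[2])/r[2])
    return np.array(out)
def w2px(c,P):
    K=np.array(c['camera_matrix']);R=rotm(c['orientation']);o=np.array(c['origin'])
    q=(np.atleast_2d(P)-o)@R; s=q[:,:2]/q[:,2:]; s=s*(1+c['k1']*(s**2).sum(1))[:,None]
    return s@K[:2,:2].T+K[:2,2]
def rotm(o):
    o=np.array(o,float)
    if o.shape==(3,3): return o
    from scipy.spatial.transform import Rotation as r
    return r.from_quat(np.r_[o[1:],o[0]]).as_matrix()
def load(f): return np.load(f'pics/{f}.npy',allow_pickle=True).item()
E
python3 - <<'E'
from h import *
for n in ['top','scene','wrist']:
    snap(n,n+'0'); print(n,load(n+'0'))
print(read_tool_rot(),read_ee_pos(),read_time())
E
```

```text
pics
top {'camera_matrix': array([[455.95736741,   0.        , 317.56376838],
       [  0.        , 455.95736741, 187.46566314],
       [  0.        ,   0.        ,   1.        ]]), 'k1': -0.02407062202170713, 'origin': array([0.31326206, 0.00800117, 1.41936397]), 'orientation': array([-0.07515707,  0.70312357, -0.70282936,  0.07745684])}
scene {'camera_matrix': array([[460.12945442,   0.        , 315.18461906],
       [  0.        , 460.12945442, 200.09020609],
       [  0.        ,   0.        ,   1.        ]]), 'k1': -0.013075658754251542, 'origin': array([ 1.07097952, -0.77718626,  0.67794712]), 'orientation': array([-0.45634361,  0.84995768,  0.22735044, -0.13279394])}
wrist {'camera_matrix': array([[302.25677789,   0.        , 321.08679112],
       [  0.        , 302.25677789, 201.43767844],
       [  0.        ,   0.        ,   1.        ]]), 'k1': -0.05878976984486516, 'origin': array([ 0.22130628, -0.4537298 ,  0.37309209]), 'orientation': array([ 0.10553771,  0.80491308, -0.57877526, -0.07743335])}
[-4.12636478e-04  9.86921092e-01  1.61203547e-01 -6.69641457e-05] [ 0.15901061 -0.47378151  0.25594381] 0.15
```

Run:
```python
import cv2
a=cv2.imread('pics/top0.png'); cv2.imwrite('pics/top0b.png',cv2.resize(a,(800,500),interpolation=cv2.INTER_CUBIC))
```

```text
(no output)
```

View pics/top0.png

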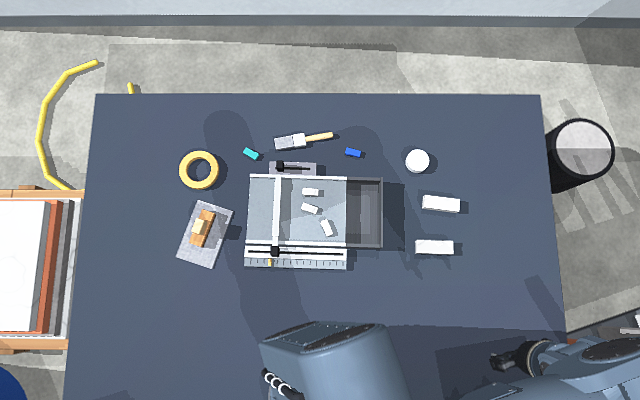

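View pics/scene0.png

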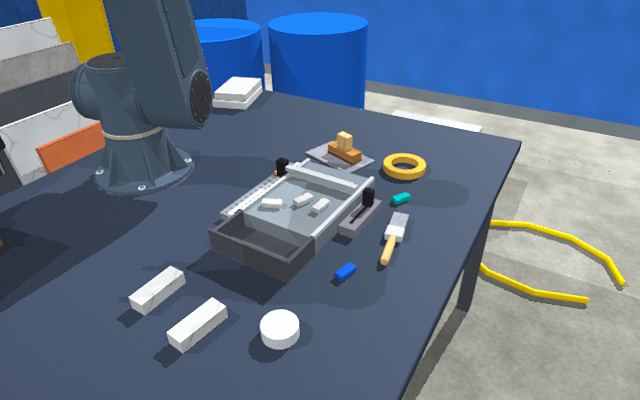

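The top view shows three chips on the table at (311,192), (310,208) and (326,227). The strips are at (441,203) and (434,247), beyond the trough. The scraper is at (202,228) on its mat, the stop grip at (275,251) and the switch grip at (281,167). The pointer is at (269,263).

Things that could be mistaken for a chip: turquoise (251,153) and blue (353,152), both on the bench and both to be left alone. The tin at (417,160) and the wreath at (198,170) are bystanders. One close crop to check.

Run:
```python
import cv2
a=cv2.imread('pics/top0.png')[140:275,170:370]; cv2.imwrite('pics/c1.png',cv2.resize(a,(800,540),interpolation=cv2.INTER_CUBIC))
a=cv2.imread('pics/top0.png')[140:275,330:470]; cv2.imwrite('pics/c2.png',cv2.resize(a,(560,540),interpolation=cv2.INTER_CUBIC))
```

```text
(no output)
```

View pics/c1.png

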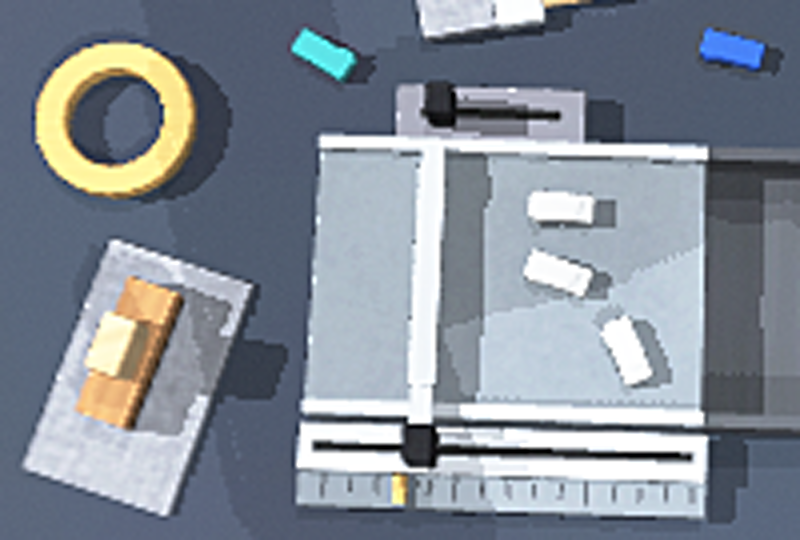

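View pics/c2.png

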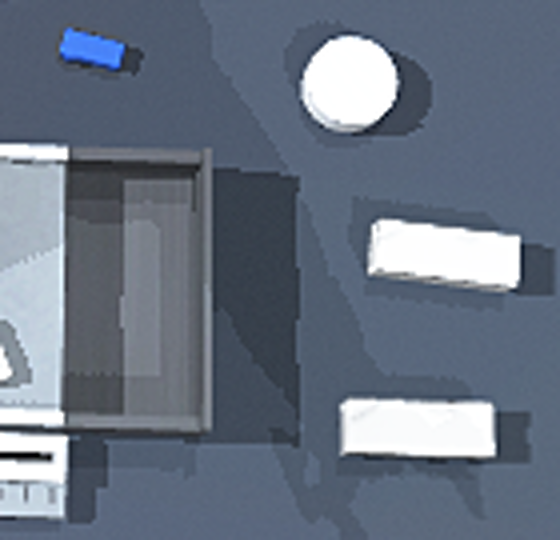

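The close crop confirms the choices: three white chips on the table, at crop (560,208), (558,273) and (627,350). The blue and turquoise blocks are on the bench. The second crop shows two strips. Next I fit the station pose coarsely, then refine it with wrist views.

```bash
cat >> h.py <<'E'
def fit(c,P,U,p0):
    from scipy.optimize import least_squares
    P=np.array(P,float);U=np.array(U,float)
    def wld(p): 
        C,S=np.cos(p[2]),np.sin(p[2]); return np.c_[p[0]+C*P[:,0]-S*P[:,1],p[1]+S*P[:,0]+C*P[:,1],P[:,2]]
    r=least_squares(lambda p:(w2px(c,wld(p))-U).ravel(),p0)
    return r.x,np.abs(r.fun).reshape(-1,2)
E
python3 - <<'E'
from h import *
c=load('top0')
f=lambda a:np.array(a)/4+[170,140]-.5*0
P=[[.107,.15,.053],[.107,-.15,.053],[-.097,.15,.045],[-.097,-.15,.045]]
U=f([[319,136],[708,147],[303,400],[703,412]])
p,e=fit(c,P,U,[.4,0,0]); print(p,e.round(1).tolist())
print('mat',px2w(c,f([[112,238],[258,285],[166,517],[23,466]]),.006))
print('scr',px2w(c,f([[96,313],[146,323],[134,380],[87,370]]),.081).mean(0))
g=lambda a:np.array(a)/4+[330,140]
for s in ([[372,218],[521,235],[518,291],[368,276]],[[340,400],[494,400],[496,457],[342,457]]): 
    print('strip',px2w(c,g(s),.03))
for n,q in [('tin',(352,82))]: print(n,px2w(c,g([q]),.028))
for n,q,z in [('stopgrip',(420,438),.0835),('sw',(437,101),.0725),('mark',(400,490),.032),('wreath',(115,118),.022),('turq',(323,55),.015)]: print(n,px2w(c,f([q]),z))
E
```

```text
[ 0.54514891  0.06619917 -0.02961576] [[0.0, 0.2], [0.1, 0.1], [0.2, 0.1], [0.1, 0.2]]
mat [[0.58455382 0.38095906 0.006     ]
 [0.5471268  0.26408277 0.006     ]
 [0.36750943 0.32763404 0.006     ]
 [0.40592897 0.4397457  0.006     ]]
scr [0.48870946 0.35386231 0.081     ]
strip [[ 0.59630416 -0.32504662  0.03      ]
 [ 0.58286189 -0.44080386  0.03      ]
 [ 0.53876483 -0.43552908  0.03      ]
 [ 0.55051964 -0.31968445  0.03      ]]
strip [[ 0.45471362 -0.29364516  0.03      ]
 [ 0.45459218 -0.41157878  0.03      ]
 [ 0.41139586 -0.41041576  0.03      ]
 [ 0.41157346 -0.29324333  0.03      ]]
tin [[ 0.70674582 -0.31510515  0.028     ]]
stopgrip [[0.42158317 0.12764293 0.0835    ]]
sw [[0.67858953 0.12073199 0.0725    ]]
mark [[0.38682899 0.146543   0.032     ]]
wreath [[0.67821716 0.37981659 0.022     ]]
turq [[0.73228716 0.21763527 0.015     ]]
```

```bash
cat >> h.py <<'E'
S0=np.array([.54515,.0662,-.0296])
def st(x,y,z,S=None):
    S=S0 if S is None else S; C,s=np.cos(S[2]),np.sin(S[2]); return np.array([S[0]+C*x-s*y,S[1]+s*x+C*y,z])
def inv(P,S=None):
    S=S0 if S is None else S; C,s=np.cos(S[2]),np.sin(S[2]); d=np.asarray(P)[...,:2]-S[:2]; return np.c_[C*d[...,0]+s*d[...,1],-s*d[...,0]+C*d[...,1]]
def q(th): return [0,np.cos(th/2),np.sin(th/2),0]
E
python3 - <<'E'
from h import *
print(inv([[.4216,.1276],[.6786,.1207],[.3868,.1465]]).round(4))
for th in (0,np.pi/2,-np.pi/2,np.pi):
    for p in ([.5,.07,.38],[.48,-.30,.38],[.42,.128,.08],[.679,.124,.08],[.489,.354,.08]): 
        a=ctrl.ik(p,q(th)); print(round(th,2),p,None if a is None else np.round(a,2))
ctrl.movep([.45,.08,.36],q(S0[2]))
snap('wrist','w1'); c=load('w1'); print(c['origin'],rotm(c['orientation'])[:,2])
E
```

```text
[[-0.1253  0.0577]
 [ 0.1318  0.0584]
 [-0.1607  0.0756]]
0 [0.5, 0.07, 0.38] [ 0.14  0.25  0.32  1.65  0.   -3.  ]
0 [0.48, -0.3, 0.38] [-0.56  0.39  0.52  1.7   0.    2.58]
0 [0.42, 0.128, 0.08] [ 0.3   0.21 -0.51  0.85  0.   -2.85]
0 [0.679, 0.124, 0.08] [ 0.18  0.68  0.24  1.12  0.   -2.96]
0 [0.489, 0.354, 0.08] [ 0.63  0.51 -0.06  1.    0.   -2.51]
1.57 [0.5, 0.07, 0.38] [0.14 0.25 0.32 1.65 0.   1.71]
1.57 [0.48, -0.3, 0.38] [-0.56  0.39  0.52  1.7   0.    1.01]
1.57 [0.42, 0.128, 0.08] [ 0.3   0.21 -0.51  0.85  0.    1.87]
1.57 [0.679, 0.124, 0.08] [0.18 0.68 0.24 1.12 0.   1.75]
1.57 [0.489, 0.354, 0.08] [ 0.63  0.51 -0.06  1.    0.    2.2 ]
-1.57 [0.5, 0.07, 0.38] [ 0.14  0.25  0.32  1.65  0.   -1.43]
-1.57 [0.48, -0.3, 0.38] [-0.56  0.39  0.52  1.7   0.   -2.13]
-1.57 [0.42, 0.128, 0.08] [ 0.3   0.21 -0.51  0.85  0.   -1.27]
-1.57 [0.679, 0.124, 0.08] [ 0.18  0.68  0.24  1.12  0.   -1.39]
-1.57 [0.489, 0.354, 0.08] [ 0.63  0.51 -0.06  1.    0.   -0.94]
3.14 [0.5, 0.07, 0.38] [0.14 0.25 0.32 1.65 0.   0.14]
3.14 [0.48, -0.3, 0.38] [-0.56  0.39  0.52  1.7   0.   -0.56]
3.14 [0.42, 0.128, 0.08] [ 0.3   0.21 -0.51  0.85  0.    0.3 ]
3.14 [0.679, 0.124, 0.08] [0.18 0.68 0.24 1.12 0.   0.18]
3.14 [0.489, 0.354, 0.08] [ 0.63  0.51 -0.06  1.    0.    0.63]
[0.51569639 0.07704961 0.47717502] [-0.2599668   0.00949    -0.96557092]
```

View pics/w1.png

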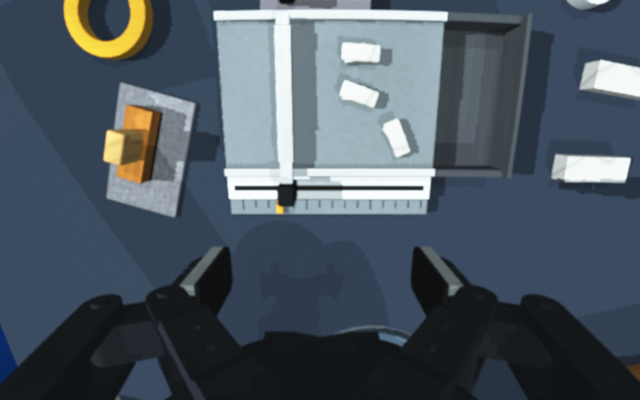

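```bash
cat >> h.py <<'E'
Q=q(np.pi+S0[2])
def slide(x,y0,y1,z,v=.08,lim=20,end=True):
    """line to near y1 then 1 mm steps until end force"""
    sg=np.sign(y1-y0)
    ctrl.line_to(st(x,y1-sg*.004,z),velocity=v); ctrl.wait(.3)
    f0=read_contact_force()[1]
    if end:
        for i in range(14):
            y=y1-sg*.004+sg*.001*(i+1)
            ctrl.line_to(st(x,y,z),velocity=.02); ctrl.wait(.1)
            f=read_contact_force(); e=inv(read_ee_pos()[None])[0]
            if abs(f[1])>lim: break
        print('end',i,y,f.round(1),e.round(4))
        y-=sg*.0005*0
    return y if end else y1
E
python3 - <<'E'
from h import *
ctrl.movep(st(-.130,.058,.16),Q)
ctrl.line_to(st(-.130,.058,.0715))
ctrl.command_gripper(0); print(read_grip_width(),read_grip_force(),inv(read_ee_pos()[None]),read_contact_force())
slide(-.13,.058,.135,.0715)
ctrl.command_gripper(.07); print(read_contact_force(),inv(read_ee_pos()[None]))
ctrl.line_to(st(-.130,.135,.17))
# switch
ctrl.movep(st(.135,.06,.16),Q)
ctrl.line_to(st(.135,.06,.064))
ctrl.command_gripper(0); print(read_grip_width(),read_grip_force(),inv(read_ee_pos()[None]))
slide(.135,.06,-.02,.064)
ctrl.command_gripper(.07)
ctrl.line_to(st(.135,-.02,.17))
ctrl.movep([.33,.12,.33],q(S0[2])); print(read_time())
im=snap('wrist','w2'); cv2.imwrite('pics/w2c.png',cv2.resize(im[:240,:,::-1],(800,300)))
E
```

```text
0.023578871370570725 58.447827100753784 [[-0.12980993  0.05817398]] [-2.58357378  0.70242963  7.11484402]
end 4 0.136 [ -0.6 -20.2  13.6] [-0.1298  0.1342]
[-0.18534486 -0.41644427  0.25723164] [[-0.13004576  0.13606759]]
0.021191065023948526 58.93124163150787 [[0.13535844 0.0590349 ]]
end 8 -0.025 [-2.  21.   5.4] [ 0.1352 -0.0217]
23.15
```

View pics/w2.png

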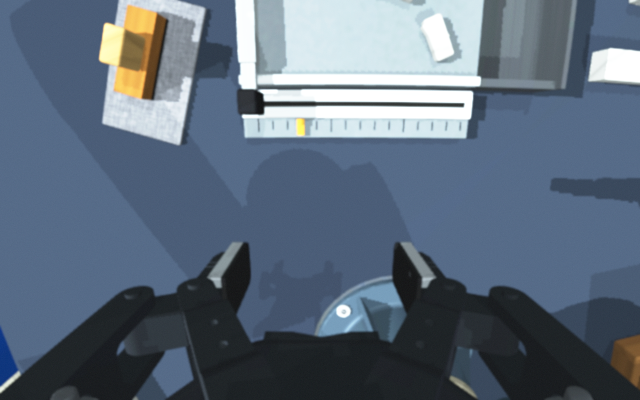

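```bash
sed -i 's/^S0=.*/S0=np.array([.54515,.06495,-.0296])/' h.py
python3 - <<'E'
from h import *
for n in ('w1','w2'):
    c=load(n);im=cv2.imread(f'pics/{n}.png').astype(int)
    b,g,r=im[...,0],im[...,1],im[...,2]
    m=(r-b>90)&(r>150); m[:, :265]=0;m[:,320:]=0; m[:100]=0;m[230:]=0
    v,u=np.nonzero(m); print(n,m.sum(),u.min(),u.max(),v.min(),v.max(),inv(px2w(c,[[(u.min()+u.max()+1)/2,v.mean()]],.032)),inv(px2w(c,[[u.mean(),v.mean()]],.032)))
c=load('w2'); print('grip',inv(px2w(c,[[249,102]],.0835)))
c=load('top0'); f=lambda a:np.array(a)/4+[170,140]
e=px2w(c,f([[182,292],[131,428]]),.036); d=e[0]-e[1]; print('foot',np.hypot(*d[:2]),np.arctan2(d[1],d[0]))
e=px2w(c,f([[133,276],[78,412]]),.036); d=e[0]-e[1]; print('foot',np.hypot(*d[:2]),np.arctan2(d[1],d[0]))
m=px2w(c,f([[112,238],[258,285],[166,517],[23,466]]),.006); print('mat',m.mean(0),[np.arctan2(*(a-b)[[1,0]]) for a,b in((m[0],m[3]),(m[1],m[2]))])
print('scr',px2w(c,f([[128,276],[182,290],[131,428],[77,412]]),.036).mean(0))
for uv in [(560,208),(558,273),(627,350)]: print('chip',inv(px2w(c,f([uv]),.06)).round(3))
p=cv2.imread('pics/w1.png')[70:230,90:310]; cv2.imwrite('pics/w1c.png',cv2.resize(p,None,fx=3.6,fy=3.6,interpolation=cv2.INTER_CUBIC))
E
```

```text
w1 49 277 282 203 213 [[-0.16175261  0.07524227]] [[-0.1617527  0.0763749]]
w2 117 297 304 119 134 [[-0.15877822  0.07539278]] [[-0.15877603  0.07618247]]
grip [[-0.1297747   0.13168469]]
foot 0.10934915552053 -0.31341437010138185
foot 0.11054240628832529 -0.33393191968302816
mat [0.47627975 0.35310539 0.006     ] [np.float64(-0.3179418231532738), np.float64(-0.34006921787236316)]
scr [0.4911307  0.35467164 0.036     ]
chip [[ 0.054 -0.037]]
chip [[ 0.004 -0.037]]
chip [[-0.053 -0.091]]
```

View pics/w1c.png

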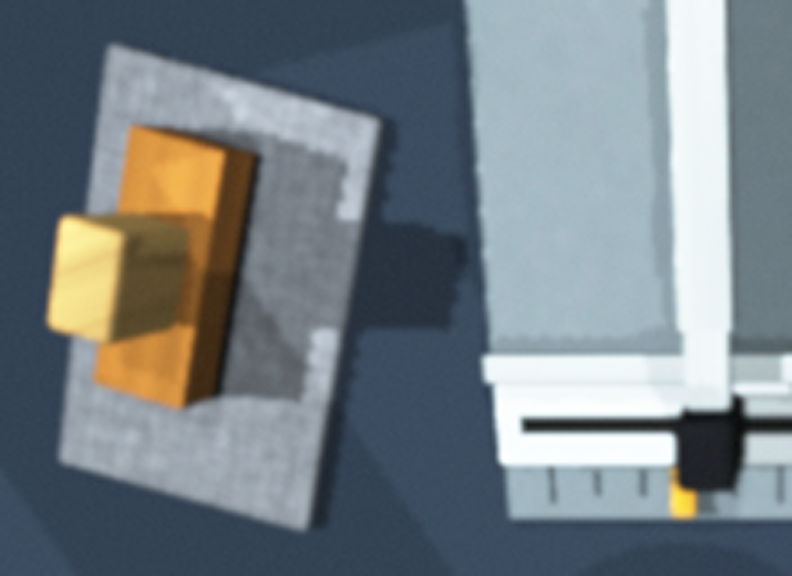

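The crop shows the scraper standing on its mat, with its long side parallel to the mat's. The stop grip is just right of the brass pointer. Next I take the scraper and wipe.

```bash
cat > wipe.py <<'E'
from h import *
c=load('w2'); p=px2w(c,[[113,45]],.081)[0]; print('scr w2',p.round(3))
assert np.hypot(p[0]-.490,p[1]-.354)<.012
X,Y=.490,.3543; qs=q(np.pi-.324)
ctrl.movep([X,Y,.18],qs); ctrl.line_to([X,Y,.067])
ctrl.command_gripper(0); print('w',read_grip_width(),read_grip_force(),read_contact_force())
ctrl.line_to([X,Y,.18])
print('lift',read_grip_width(),read_contact_force())
Z=.107
for x in (.038,-.038,0):
    ctrl.movep(st(x,.06,.18),Q); ctrl.line_to(st(x,.06,Z))
    ctrl.line_to(st(x,-.152,Z),velocity=.08)
    print(x,read_grip_width(),read_grip_force(),read_contact_force().round(1))
    ctrl.line_to(st(x,-.13,Z)); ctrl.line_to(st(x,-.13,.18))
ctrl.movep(st(-.02,.02,.30),Q); print(read_time())
snap('wrist','w3'); snap('scene','s3')
E
python3 wipe.py
```

```text
scr w2 [0.491 0.354 0.081]
w 0.025078750958136633 62.408705949783325 [-0.38985733  0.02646519  5.81789728]
lift 0.025565694085695066 [-0.22614247 -1.00877825 -3.00897778]
0.038 0.025310798490545298 61.6998016834259 [ 0.5  1.6 -1.5]
-0.038 0.025512981621595696 61.49258852005005 [-0.2  0.2 -3.4]
0 0.02529046808521763 61.66935324668884 [-0.5  0.1 -2.9]
45.0833
```

Run:
```python
import cv2,numpy as np
a=cv2.imread('pics/w3.png'); b=cv2.imread('pics/s3.png')[100:300,180:420]
a=cv2.resize(a,(500,312)); b=cv2.resize(b,(374,312)); cv2.imwrite('pics/v3.png',cv2.resize(np.hstack([a,b]),(800,286)))
```

```text
(no output)
```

View pics/v3.png

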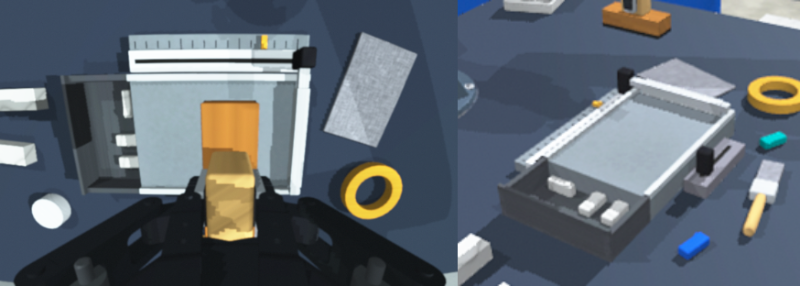

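The wrist view shows the table clear and all three chips in the trough; the scene view agrees. The scraper is upright in the grip. The mat corners sit at (360,33), (417,53), (380,147) and (324,129) in this composite. Now I stand the scraper back.

Run:
```python
from h import *
c=load('w3'); m=px2w(c,np.array([[360,33],[417,53],[380,147],[324,129]])/.715,.006); print(m.round(3).tolist(),m.mean(0))
X,Y,a=.4763,.3531,-.329
qs=q(np.pi+a)
ctrl.movep([X,Y,.18],qs); ctrl.line_to([X,Y,.072]); ctrl.wait(.2)
f0=read_contact_force()[2]
for i in range(12):
    ctrl.line_to([X,Y,.071-.001*i],velocity=.02); ctrl.wait(.1)
    f=read_contact_force()[2]-f0
    if f>4: break
print(i,f,read_ee_pos(),read_grip_width())
ctrl.command_gripper(.06); ctrl.line_to([X,Y,.18])
ctrl.movep([.40,.22,.30],q(S0[2]))
snap('wrist','w4'); print(read_time())
```

```text
[[0.371, 0.323, 0.006], [0.404, 0.439, 0.006], [0.585, 0.389, 0.006], [0.545, 0.268, 0.006]] [0.47640882 0.35481927 0.006     ]
6 7.708261643636 [0.47651468 0.35320596 0.06531027] 0.02554407792630831
54.225
```

View pics/w4.png

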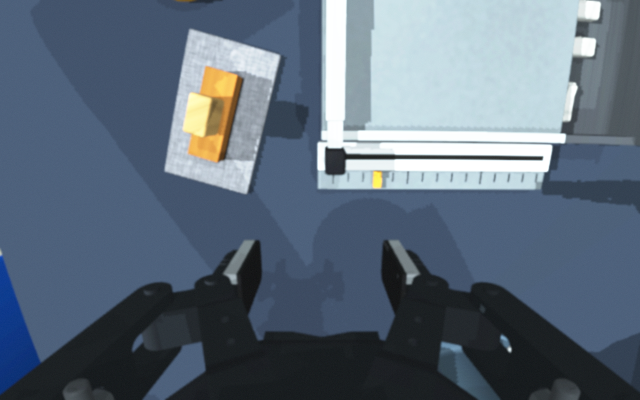

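The scraper stands centrally on the mat, foot at about (215,113) against the mat at (222,112). The pointer is at (377,180). Next I move the stop to the pointer and check it from straight above.

Run:
```python
from h import *
c=load('w4')
A=px2w(c,[[205,66],[242,75],[222,161],[189,151]],.036).mean(0); B=px2w(c,[[190,29],[281,57],[248,192],[165,170]],.006).mean(0); print('scr,mat',A,B,A-B)
def mark(n):
    c=load(n);im=cv2.imread(f'pics/{n}.png').astype(int); b,g,r=im[...,0],im[...,1],im[...,2]
    m=(r-b>90)&(r>150); e=px2w(c,np.argwhere(m)[:,::-1]+.5,.032); s=inv(e); k=(abs(s[:,0]+.161)<.02)&(abs(s[:,1]-.0755)<.03); s=s[k]
    return s[:,1].min(),s[:,1].max(),np.median(s[:,1])
print(mark('w4'))
ctrl.movep(st(-.13,.135,.17),Q); ctrl.line_to(st(-.13,.135,.0715)); ctrl.command_gripper(0)
print(inv(read_ee_pos()[None]),read_grip_width())
ctrl.line_to(st(-.13,.0755,.0715),velocity=.05); ctrl.wait(.5); print(inv(read_ee_pos()[None]),read_contact_force())
ctrl.command_gripper(.07); print(inv(read_ee_pos()[None])); ctrl.line_to(st(-.13,.0755,.17))
ctrl.movep(st(-.22,.0755,.25),q(S0[2]))
im=snap('wrist','w5'); c=load('w5'); print(inv(c['origin'][None]),read_time())
print(mark('w5'), w2px(c,[st(-.13,.0755,.0835),st(-.161,.0755,.032)]))
u,v=w2px(c,[st(-.145,.0755,.05)])[0].astype(int); print(u,v)
cv2.imwrite('pics/w5c.png',cv2.resize(im[max(v-50,0):v+50,u-70:u+70,::-1],None,fx=5,fy=5,interpolation=cv2.INTER_CUBIC))
```

```text
scr,mat [0.47736022 0.34892431 0.036     ] [0.47708072 0.3515718  0.006     ] [ 0.0002795  -0.00264749  0.03      ]
(np.float64(0.07181253240819065), np.float64(0.08290807007550186), np.float64(0.0774205788516665))
[[-0.1295967   0.13527514]] 0.023381525350813594
[[-0.12966991  0.07599053]] [-1.80170735  3.48426552  7.54108816]
[[-0.12997785  0.07548636]]
[[-0.15426272  0.07467682]] 63.8417
(np.float64(0.07151339126435421), np.float64(0.08127628682499811), np.float64(0.07585820371626453)) [[320.65201926  92.43434274]
 [320.82394794 126.72754614]]
320 110
```

View pics/w5c.png

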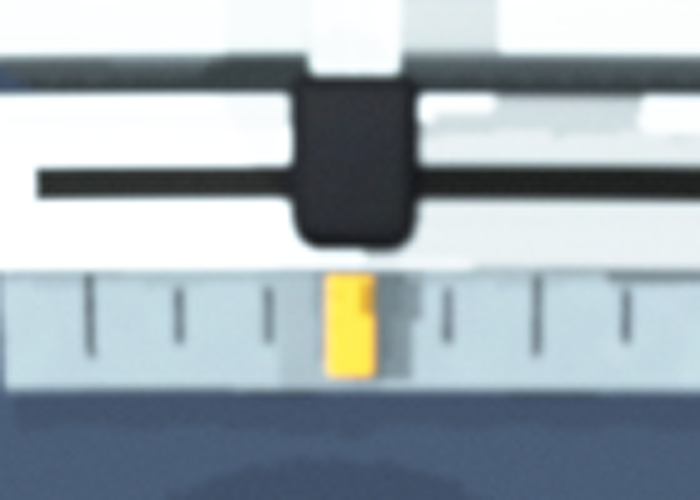

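Straight from above, the grip's middle is at crop x 355 and the pointer's at 350, so the stop is about 1 mm too far towards the trough. I nudge it back, then look at the strips.

Run:
```python
from h import *
ctrl.movep(st(-.13,.0755,.12),Q); ctrl.line_to(st(-.13,.0755,.0715)); ctrl.command_gripper(0); ctrl.wait(.2)
y0=inv(read_ee_pos()[None])[0,1]
for i in range(1,9):
    ctrl.line_to(st(-.13,.0755+.0005*i,.0715),velocity=.02); ctrl.wait(.15)
    y=inv(read_ee_pos()[None])[0,1]
    if y-y0>.0009: break
print(y0,y,i,read_contact_force())
ctrl.command_gripper(.07); ctrl.line_to(st(-.13,.0755,.17))
ctrl.movep([.42,-.36,.34],q(0))
snap('wrist','w6'); print(read_time(),load('w6')['origin'])
```

```text
0.0757050685764301 0.07671599660780426 3 [-2.50309077 -4.93737231  9.31590444]
72.0667 [ 0.48603512 -0.36014952  0.45683758]
```

View pics/w6.png

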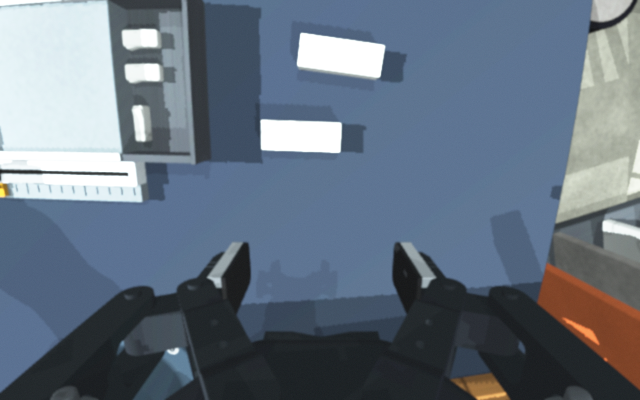

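Both strips lie free: A at (341,56), slightly turned, and B at (301,136). I fit their poses from their outlines, then place A and B.

```bash
cat >> h.py <<'E'
def fitbox(name,x0,y0,a0,z0=0,L=.11,W=.04,H=.03,thr=150):
    from scipy.optimize import minimize
    c=load(name); im=cv2.imread(f'pics/{name}.png'); M=(im.min(2)>thr).astype(np.uint8)
    B=np.array([[i*L/2,j*W/2,z0+k*H] for i in(-1,1) for j in(-1,1) for k in(0,1)])
    n,l,s,_=cv2.connectedComponentsWithStats(M)
    u,v=w2px(c,[[x0,y0,z0+H]])[0].astype(int); m=(l==l[v,u])*255
    m=cv2.resize(m.astype(np.uint8),None,fx=4,fy=4,interpolation=cv2.INTER_LINEAR)>127
    def f(p):
        C,S=np.cos(p[2]),np.sin(p[2]); P=np.c_[p[0]+C*B[:,0]-S*B[:,1],p[1]+S*B[:,0]+C*B[:,1],B[:,2]]
        h=cv2.convexHull(((w2px(c,P)+.5)*4*8).astype(np.int32)); r=np.zeros(m.shape,np.uint8); cv2.fillConvexPoly(r,h,1,shift=3); r=r>0
        return 1-(r&m).sum()/(r|m).sum()
    r=minimize(f,[x0,y0,a0],method='Nelder-Mead',options=dict(initial_simplex=[[x0,y0,a0],[x0+.01,y0,a0],[x0,y0+.01,a0],[x0,y0,a0+.1]],xatol=1e-4,fatol=1e-4)); return r.x,1-r.fun
E
cat > strip.py <<'E'
from h import *
import sys
def place(p,xs,yend=.0667):
    x,y,a=p; 
    ctrl.movep([x,y,.15],q(a)); ctrl.line_to([x,y,.029])
    ctrl.command_gripper(0); print('w',read_grip_width(),read_contact_force().round(1))
    ctrl.line_to([x,y,.18]); print('lift',read_grip_width(),read_contact_force().round(1))
    qp=q(S0[2]+np.pi/2); yc=yend-.055-.008
    ctrl.movep(st(xs,yc,.18),qp)
    print('over',read_grip_width())
    ctrl.line_to(st(xs,yc,.085)); ctrl.line_to(st(xs,yc,.0755),velocity=.04); ctrl.wait(.3)
    f0=read_contact_force()
    for i in range(1,40):
        ctrl.line_to(st(xs,yc+.0005*i,.0755),velocity=.02); ctrl.wait(.1)
        f=read_contact_force()-f0
        if abs(f[1])>2.5: break
    print('touch',i,f.round(1),inv(read_ee_pos()[None]),read_grip_width(),f0.round(1))
    ctrl.command_gripper(.055); ctrl.line_to(read_ee_pos()+[0,0,.1]); print(read_time())
E
python3 - <<'E'
from strip import *
A,i=fitbox('w6',.567,-.380,np.pi/2-.1); print(A,i)
B,j=fitbox('w6',.433,-.352,np.pi/2); print(B,j)
if min(i,j)>.9: place(A,.045)
E
```

```text
[ 0.57119801 -0.38413963  1.44003939] 0.9688089013193896
[ 0.41524818 -0.33972882  1.44731411] 0.01110773985756408
```

Run:
```python
from h import *
c=load('w6'); print(w2px(c,[[.433,-.352,.03],[.571,-.384,.03]]),px2w(c,[[301,136],[341,54]],.03))
print(cv2.imread('pics/w6.png')[136,295:307:3].tolist())
```

```text
[[315.89780437 158.95157687]
 [340.11440598  53.94957609]] [[ 0.46481347 -0.33142438  0.03      ]
 [ 0.57094355 -0.38516085  0.03      ]]
[[255, 255, 255], [255, 255, 255], [255, 255, 255], [255, 255, 255]]
```

Strip B has been knocked about 4 cm from where the first picture showed it, so I refit from the current position.

Run:
```python
from strip import *
A,i=fitbox('w6',.571,-.385,np.pi/2-.1); print(A,i)
B,j=fitbox('w6',.465,-.331,np.pi/2); print(B,j)
if min(i,j)>.9: place(A,.045)
```

```text
[ 0.57119203 -0.38414554  1.43997577] 0.9687892667504358
[ 0.46517841 -0.33099064  1.52689276] 0.9367038413878562
w 0.038982622252420114 [-1.7 -0.7  6.7]
lift 0.03910308675436377 [-0.8 -0.6 -3.9]
over 0.03877282468069594
touch 17 [-2.  -5.1  1. ] [[0.04498974 0.01184558]] 0.03843156604207014 [ 0.5 -0.4 -4.1]
85.9583
```

Run:
```python
from strip import *
ctrl.movep([.42,-.36,.34],q(0)); snap('wrist','w7')
B,j=fitbox('w7',.465,-.331,np.pi/2); print(B,j)
if j>.9:
    place(B,-.045)
    # view from high over table
    ctrl.movep(st(-.17,.02,.30),q(S0[2])); im=snap('wrist','w8'); c=load('w8'); print(inv(c['origin'][None]))
    for x in(.045,-.045): 
        p=st(x,.0115,.075); r,k=fitbox('w8',p[0],p[1],S0[2]+np.pi/2,z0=.045,thr=215); print(inv(r[None]),r[2]-S0[2]-np.pi/2,k)
```

```text
[ 0.46516701 -0.33086179  1.52686327] 0.9385692647679587
w 0.03876657581636459 [-1.   1.3  7.8]
lift 0.038845245589184875 [-0.3 -0.5 -3.5]
over 0.03887699094646425
touch 15 [ 1.2 -4.3 -1.2] [[-0.04501749  0.01100302]] 0.039003234669687914 [-1.2 -0.  -2.2]
100.8333
[[-0.104265    0.01919682]]
[[-0.02098091 -0.13729861]] -0.4598578428823512 0.020970147552526575
[[-0.04498209  0.0297634 ]] 0.008289613914103322 0.5132573989356736
```

View pics/w8.png

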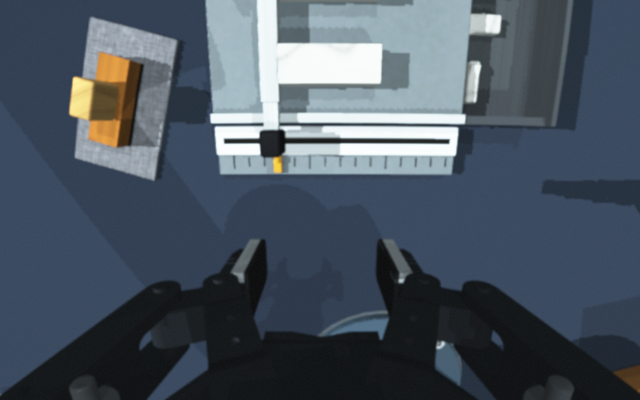

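The wrist view shows strip B at (330,63) with its end on the bar; A is just out of view. One composite checks the pointer alignment and strip A's contact.

Run:
```python
from h import *
ctrl.movep(st(-.22,.0764,.25),q(S0[2])); im=snap('wrist','w9'); c=load('w9')
u,v=w2px(c,[st(-.145,.0764,.05)])[0].astype(int); a=im[max(v-50,0):max(v-50,0)+100,u-50:u+50]
print(w2px(c,[st(-.13,.0764,.0835),st(-.161,.0764,.032)])[:,0]-(u-50))
ctrl.movep(st(-.05,.05,.30),q(S0[2])); im=snap('wrist','w10'); c=load('w10')
d=w2px(c,[st(0,.03,.06)])[0].astype(int); print(d,read_time())
b=im[max(d[1]-110,0):max(d[1]-110,0)+200,d[0]-120:d[0]+120]
z=lambda i,w,h:cv2.resize(i[:,:,::-1],(w,h),interpolation=cv2.INTER_CUBIC)
cv2.imwrite('pics/v9.png',np.hstack([z(a,360,360),z(b,432,360)]))
```

```text
[50.19279493 50.19478231]
[337 134] 106.0167
```

View pics/v9.png

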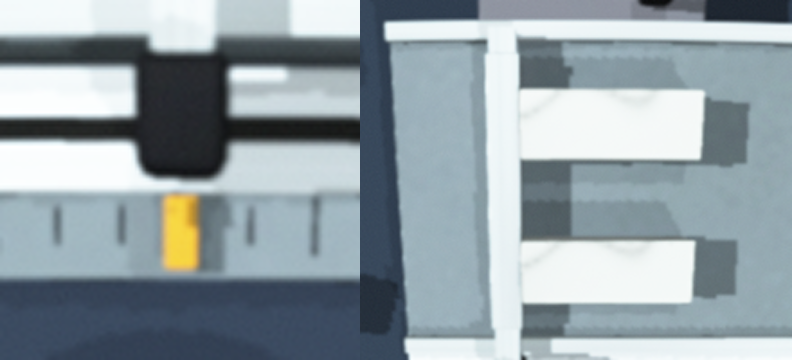

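The grip and pointer agree to within about 0.5 mm, and both strips are flush against the bar. Now the switch goes off.

Run:
```python
from h import *
ctrl.command_gripper(.085)
ctrl.movep(st(.135,-.02,.16),Q); ctrl.line_to(st(.135,-.02,.064))
ctrl.command_gripper(0); print(read_grip_width(),inv(read_ee_pos()[None]))
slide(.135,-.02,.06,.064)
ctrl.command_gripper(.07); ctrl.line_to(st(.135,.06,.17))
ctrl.movep([.159,-.474,.256],[0,.98692,.1612,0]); ctrl.wait(.5)
im=snap('top','t9'); print(read_time())
cv2.imwrite('pics/t9c.png',cv2.resize(im[130:275,170:470,::-1],(800,387),interpolation=cv2.INTER_CUBIC))
```

```text
0.021081914346499024 [[ 0.13511679 -0.02002314]]
end 7 0.064 [ -2.7 -23.   10.3] [0.1352 0.0606]
119.2667
```

View pics/t9c.png

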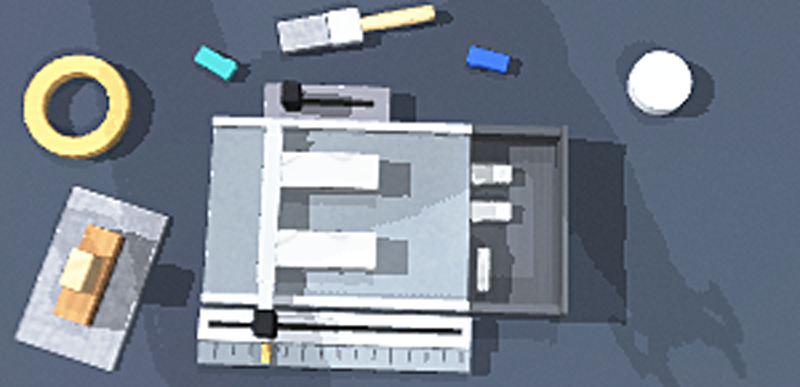

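The final top view shows the switch off (291,96), both strips against the bar, the three chips in the trough at (491,174), (491,211) and (483,269), and the scraper mid-mat. The bystanders haven't moved. Handing in.

```bash
python3 -c "
from bench import ctrl
print(ctrl.job_done())"
```

```text
the job is handed in; nothing more can be done
None
```

The job is handed in at about 119 s of robot time: three chips are in the trough, the scraper is back on its mat, the stop is within about 0.5 mm of the pointer, both strips lie against it and the switch is off. The judge returned no verdict.

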